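Switch on the paper jogger at its blue switch box

TASK

The stack in the paper jogger is ready to be squared up: switch the jogger on by flipping the bat toggle of the blue-topped switch box over its centre, from the side with the black dot to the side with the green dot, so that it stays there. Leave the toggles of the red-topped and yellow-topped boxes as they stand.

Things in the scene. Friction and masses are not known exactly. Their poses are not given: they have to be found in the camera images.
- blue_box: Blue-topped grey switch box screwed to the bench, 100 x 80 mm (x by y), 50 mm high, foot plate 124 x 80 x 6 mm. Origin: centre of its underside, on the bench; z up. Green dot (ON) on its cover at +x, black dot (OFF) at -x, each 38 mm from the centre. Its bat hinges about the box's y axis; pivot on the vertical centre line, 56 mm above the bench, on a collar of 9 mm radius.
- blue_bat (a joint): Angle of the blue box's steel bat, rad: 0 at the black dot (start), 0.42 upright, 0.84 at the green dot. 46 mm long from the pivot, 8 mm thick at the root, 15 mm at its fattest 36 mm up. At rest it leans 24 deg, its end 18 mm off centre and 98 mm above the bench. Over-centre spring: needs up to 4 N near its end until upright, then snaps across; let go before, it springs back.
- red_tip (a point): End of the steel bat (44 mm from its pivot, 96 mm above the bench, 18 mm from its box's centre line) on the red-topped switch box, otherwise like the blue one. It leans to the green dot (on) and must stay so.
- yellow_tip (a point): The same point of the bat on the yellow-topped switch box, otherwise like the blue one. It leans to the black dot (off) and must stay so. The three boxes stand in a row across the bench in any order, centres at least 155 mm apart; loose things near them are under 105 mm high.
Things that resemble listed ones, but are neither listed nor needed, are in the scene too. Leave any orange or purple look-alike of the blue_box alone.

How it is judged:
At the end, for the whole second after the job is handed in: The blue box's bat rests on the green-dot side (joint above 0.70 rad of 0.84), and the ends of the red and yellow boxes' bats are within 12 mm of where they began (value of joint blue_bat above 0.7 rad and distance of each of red_tip, yellow_tip from where it was at the start of the episode below 0.012 m); the robot touches nothing.
It fails at once if the red box's toggle is disturbed (its end moves more than 12 mm) (distance of red_tip from where it was at the start of the episode above 0.012 m).
It fails at once if the yellow box's toggle is disturbed (its end moves more than 12 mm) (distance of yellow_tip from where it was at the start of the episode above 0.012 m).
It also fails if it takes over 29 s, if anything falls off the work surface, if the arm or the gripper's body presses on something with over 40 N, if the wrist force passes 120 N, or if a joint passes its speed limit or range.

ROBOT

A 6-joint arm with a two-finger parallel gripper is mounted at the origin on the work surface. World frame = base frame: x ahead of the robot, y to its left, z up, the work surface at z = 0. Lengths are in m, angles in rad, forces in N, time in s.
With the tool pointing down it reaches from about 0.35 to 0.775 m from the base axis. Payload 5.5 kg.
Tool frame: the origin (TCP) lies at the very end of the fingers, on their centre line; the grasp point (between the pads) lies 19 mm behind it; z points along the fingers, y is the line along which they close (so a half turn about z gives the same grasp; the last joint's range is limited). The gripper opens to 85 mm and grips with 20 to 120 N. Pads are 22 mm wide; open, the fingers measure 114 mm over their backs; the gripper's body (76 mm by 85 mm) begins 54 mm behind the grasp point. The pads swing forward as they close: fully open they stand 13 mm farther back than shut.
Start: joints at [-1.322, 0.313, 0.046, 1.304, 0, 1.431], TCP at [0.218, -0.532, 0.195] pointing down, gripper open.
Joint ranges: [-2.76, 2.76], [-0.86, 1.69], [-1.03, 1.26], [-2.2, 2.34], [-1.47, 1.5], [-3.14, 3.14]. Speed limits (rad/s): [2.57, 2.57, 3.14, 3.14, 3.14, 3.14].

INTERFACE

Orientations are given as a unit quaternion [w, x, y, z].
In Python, from workcell import get_state, read_camera, calibration, hand_in gives the robot as it stands.
- The arm moves only by the tool drive_tool, never from a script. Its argument "deltas" is a list that holds one entry, the list of rows, each a list of 7 numbers: the closure in counts, from 0 (fully open) to 255 (shut), then the shift along the tool's x, y, z in m, then the turn, a rotation vector about the tool's x, y, z in degrees. A call has 1 to 12 rows; each row is the pose to reach, as a shift and turn from the pose commanded when the call began, along the tool's axes at that moment; what a row does not reach only later rows make up. A row lasts 1/8 s, in which the tool goes at most 62.5 mm and 10.7 degrees, less where a joint would pass 70% of its speed; a pose out of reach is approached as far as the arm can. A call with a gripper value outside its range is refused whole. The fingers move at their own pace and stop on an object; "newtons" is the grip in N (left out, the last holds). Time passes only in rows, so rows that repeat a pose let the fingers close. It gives the time, the measured TCP pose, the force, the opening and the grip force at its end, in the units of the state.
- get_state(): the state, without advancing time (a new reading comes with each control period).
- read_camera(name): name is "side" or "top" or "wrist"; returns (picture, depth): 420x560x3 uint8, red, green, blue; 420x560 float32, m along the optical axis (not along the pixel's ray), 0 where there is no reading.
- calibration(name): a dict with "mtx" (3x3 intrinsics, pixels), "world_from_camera" (4x4, takes a point from camera to world coordinates). Camera axes: x right, y up, looking along -z (the intrinsics and any distortion apply to the point x, -y, -z); pixel columns grow to the right and rows downward; lengths in m; the calibration is good to about 2 mm. A picture is of the moment at which its call begins: read the wrist's pose just before it. calibration takes no time and is no camera call; for the wrist camera it gives the pose at the moment of the call.
- hand_in(): hands the job in; it is judged then, once.
The state is a dict: "clock": time; "joint_pos": joint angles; "qvel": joint speeds; "tau": joint torques, N m; "tcp_pos": TCP position; "orientation": TCP orientation; "wrist_force": force on the tool from outside, world axes, zero at the start; "ft_torque": the same for the moment, N m; "finger_gap": finger opening in m; "grip_force": force on a finger pad.
Only numpy, scipy, OpenCV 4.12 (cv2) and the standard library are available. Lean on these libraries where they do the work, as an engineer would, in place of code of your own. Each camera call takes 0.05 s, during which the arm holds its last target. There are 200 camera calls.

## Working session

There is one attempt and no reset: what is moved stays moved. The work goes in short steps, Python scripts to look and compute and a tool call to move; the robot and the scene stay as the last step left them, time stands still between calls to the robot, and variables do not carry over. Pictures are saved under pics/ and viewed, at most 10 in all, crops included, and the job is handed in when it is done.

Besides the shell and the picture viewer there is one more tool, called after ">>>" as name(argument=value, ...), one argument or row to a line, values as JSON. drive_tool: Moves the arm, as the interface text tells. Its arguments: {"type":"object","properties":{"deltas":{"type":"array","items":{"type":"array","items":{"type":"array","items":{"type":"number"}}}},"newtons":{"type":"number"}},"required":["deltas"]}

```bash
mkdir -p pics
python3 - <<'E'
from workcell import *
import cv2,numpy as np
s=get_state();print(s['clock'],s['tcp_pos'],s['orientation'])
for n in('top','side'):
    p,d=read_camera(n);np.savez(n+'.npz',p=p,d=d,K=calibration(n)['mtx'],T=calibration(n)['world_from_camera'])
    cv2.imwrite(f'pics/{n}.png',p[:,:,::-1])
E
```

```text
0.0 [ 0.21780468 -0.53150067  0.19418666] [-9.41996766e-04  9.81162797e-01  1.93180424e-01 -5.57704818e-05]
```

View pics/top.png

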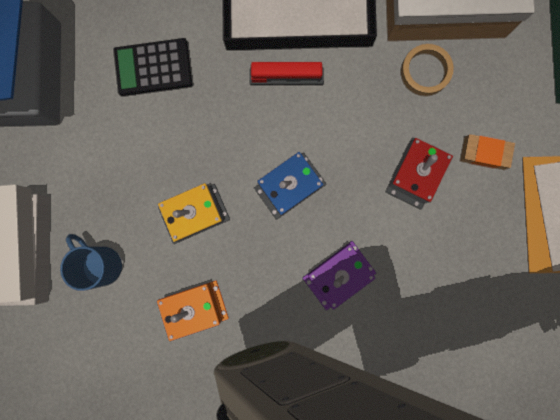

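View pics/side.png

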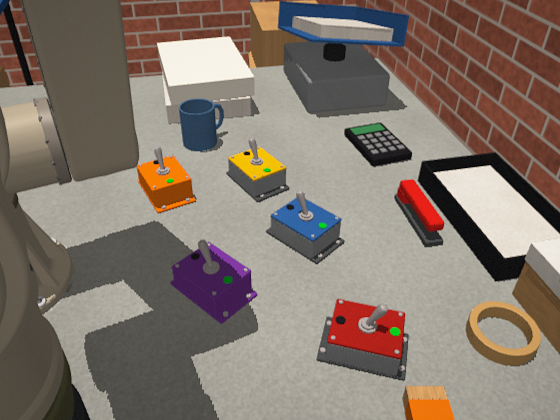

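The top view shows yellow (191,212), blue (290,183), red (421,170), plus look-alikes orange (189,313) and purple (340,275). The blue-topped box at (290,183) is the one meant. Its black dot is at about (274,194), its green dot at about (306,171), and its bat leans to black. I'll measure it and confirm with a crop.

```bash
cat > h.py <<'E'
import numpy as np,cv2
def world(f,u,v,z=None):
    K,T,d=f['K'],f['T'],f['d']
    r=np.array([(u-K[0,2])/K[0,0],-(v-K[1,2])/K[1,1],-1.])
    if z is None: s=d[int(round(v)),int(round(u))]
    else: s=(z-T[2,3])/(T[:3,:3]@r)[2]
    return T[:3,:3]@(r*s)+T[:3,3]
E
python3 - <<'E'
from h import *
f=np.load('top.npz');p=f['p']
hsv=cv2.cvtColor(p,cv2.COLOR_RGB2HSV)
print('cam',f['T'][:3,3])
def blob(m,x0,x1,y0,y1):
    q=np.zeros_like(m);q[y0:y1,x0:x1]=m[y0:y1,x0:x1];v,u=np.nonzero(q);return u.mean(),v.mean(),len(u)
g=cv2.inRange(hsv,(50,120,60),(75,255,255))
k=cv2.inRange(hsv,(0,0,0),(180,255,40))
b=cv2.inRange(hsv,(100,100,50),(125,255,255))
G=blob(g,250,330,145,220);print('green',G,world(f,*G[:2],.05))
c=np.zeros_like(b);c[145:220,250:330]=b[145:220,250:330]
r=cv2.minAreaRect(cv2.findNonZero(c));print(r,'centre',world(f,*r[0],.05));bp=cv2.boxPoints(r);print(np.round([world(f,*x,.05) for x in bp],4))
K=blob(k,266,280,188,200) if k[188:200,266:280].any() else None
print('black',K, K and world(f,*K[:2],.05))
for n,(x,y) in dict(blue=(290,183),red=(421,170),yellow=(191,212),orange=(189,313),purple=(340,275)).items(): print(n,world(f,x,y,.05).round(3))
pts=[world(f,u,v) for v in range(150,215) for u in range(255,326)];P=np.array(pts);P=P[(P[:,2]>.07)&(P[:,2]<.12)];print('bat pts',len(P),P[P[:,2]>.09].mean(0) , P[:,2].max())
# max heights near
pts=np.array([world(f,u,v) for v in range(100,300) for u in range(130,470)]);
C=world(f,*r[0],.05)
near=pts[np.hypot(*(pts-C)[:,:2].T)<.16];print('near max z',near[:,2].max())
cr=cv2.resize(p[140:225,245:335,::-1],None,fx=6,fy=6,interpolation=cv2.INTER_CUBIC);cv2.imwrite('pics/c.png',cr)
E
```

```text
cam [0.39619981 0.00818926 0.93804992]
green (np.float64(306.0), np.float64(170.7560975609756), 41) [ 0.53726705 -0.026104    0.05      ]
((289.8265686035156, 182.87281799316406), (41.481239318847656, 52.3615608215332), 54.688785552978516) centre [0.51470593 0.00514862 0.05      ]
[[ 0.5195  0.0686  0.05  ]
 [ 0.576  -0.014   0.05  ]
 [ 0.5099 -0.0581  0.05  ]
 [ 0.454   0.0241  0.05  ]]
black None None
blue [0.514 0.005 0.05 ]
red [ 0.534 -0.244  0.05 ]
yellow [0.463 0.194 0.05 ]
orange [0.273 0.199 0.05 ]
purple [ 0.339 -0.085  0.05 ]
bat pts 68 [0.50604013 0.01856947 0.09476856] 0.09935647979467854
near max z 0.9380499239907049
```

View pics/c.png

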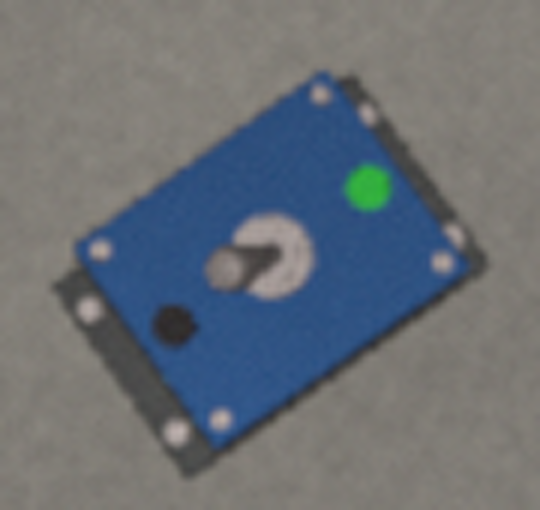

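Confirmed: the blue cover has its green dot at about (306,171), its black dot at about (274,194), and the bat leans to black. The box centre is about (0.514, 0.005) and its +x axis is at about -54° yaw. I'll shut the fingers and fly over to the black-dot side.

>>> drive_tool(
  deltas=[
    [[255,0.039,-0.037,0,0,0,-1.2],[255,0.077,-0.074,0,0,0,-2.3],[255,0.116,-0.111,0,0,0,-3.5],[255,0.154,-0.148,0,0,0,-4.6],[255,0.193,-0.185,0,0,0,-5.8],[255,0.232,-0.221,0,0,0,-7],[255,0.27,-0.258,0,0,0,-8],[255,0.309,-0.295,0,0,0,-9.2],[255,0.348,-0.332,0,0,0,-10.5],[255,0.386,-0.369,0,0,0,-11.5],[255,0.425,-0.406,0,0,0,-12.6],[255,0.463,-0.443,0,0,0,-13.7]],
  ],
)

```text
clock: 1.6
tcp_pos: [0.4788, 0.0551, 0.1948]
orientation: [0.0, 0.951, 0.309, -0.0]
wrist_force: [-0.2, -0.7, -0.0]
finger_gap: -0.0001
grip_force: 0.0
```

Run:
```python
from workcell import *
import cv2,numpy as np
from h import world
C=calibration('wrist');p,d=read_camera('wrist')
f=dict(p=p,d=d,K=C['mtx'],T=C['world_from_camera']);np.savez('w.npz',**f)
cv2.imwrite('pics/w.png',p[:,:,::-1])
s=get_state();print(s['tcp_pos'],s['joint_pos'])
h=cv2.inRange(cv2.cvtColor(p,cv2.COLOR_RGB2HSV),(50,120,60),(75,255,255));n,_,st,c=cv2.connectedComponentsWithStats(h)
for i in range(1,n):
    if st[i,4]>30: print(c[i],st[i,4],world(f,*c[i],.05))
```

```text
[0.48079977 0.06006573 0.19469552] [-0.04423051  0.13662686 -0.18149755  1.25118463  0.0037636   2.46365818]
[190.31428571 130.74285714] 35 [0.47891328 0.16404131 0.05      ]
[365.24409449 190.77165354] 127 [ 0.5384919  -0.02799372  0.05      ]
[105. 265.] 81 [0.28631464 0.16474586 0.05      ]
[532.68085106 283.4893617 ] 94 [ 0.57087673 -0.26851347  0.05      ]
```

View pics/w.png

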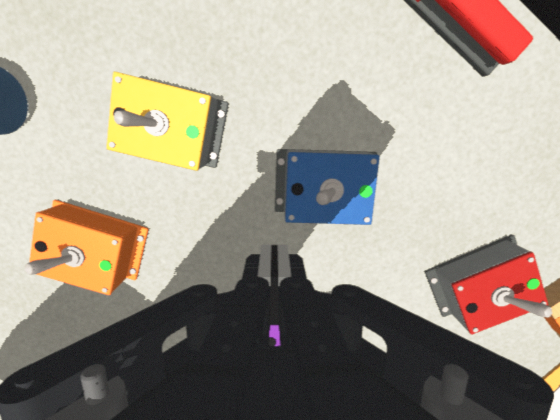

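The wrist view shows the shut fingertips at about (274,260). The blue box is at (328,188) with its black dot facing the tool side, and the bat tip is at (323,197). The offsets agree with the top view, so I'll descend on the black side.

>>> drive_tool(
  deltas=[
    [[255,0,0,0.03,0,0,0],[255,0,0,0.06,0,0,0],[255,0,0,0.09,0,0,0],[255,0,0,0.118,0,0,0],[255,0,0,0.118,0,0,0],[255,0,0,0.118,0,0,0]],
  ],
)

```text
clock: 2.4
tcp_pos: [0.4789, 0.0533, 0.0778]
orientation: [0.0, 0.951, 0.309, 0.0]
wrist_force: [-0.0, 0.3, 0.5]
finger_gap: -0.0001
grip_force: 0.0
```

>>> drive_tool(
  deltas=[
    [[255,0,0.012,0,0,0,0],[255,0,0.02,0,0,0,0],[255,0,0.026,0,0,0,0],[255,0,0.032,0,0,0,0],[255,0,0.038,0,0,0,0],[255,0,0.044,0,0,0,0],[255,0,0.05,0,0,0,0],[255,0,0.05,0,0,0,0]],
  ],
)

```text
clock: 3.4
tcp_pos: [0.5082, 0.0125, 0.077]
orientation: [0.0, 0.951, 0.309, 0.0]
wrist_force: [-1.1, 0.5, -0.3]
finger_gap: 0.0002
grip_force: 0.0
```

Run:
```python
from workcell import *
import cv2
p,d=read_camera('side');cv2.imwrite('pics/s2.png',cv2.resize(p[130:290,200:400,::-1],None,fx=3,fy=3))
```

```text
(no output)
```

View pics/s2.png

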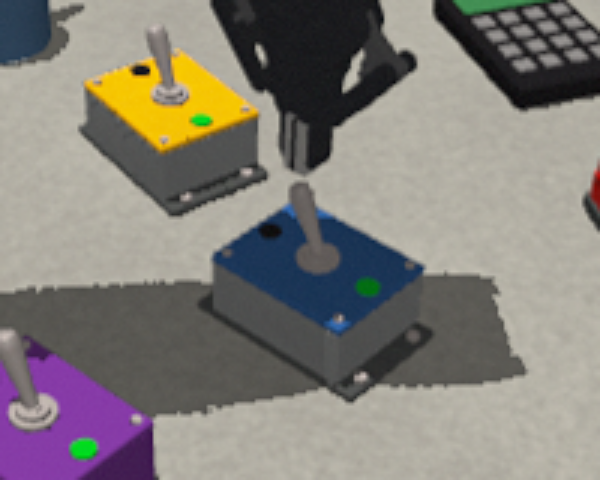

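The fingertip shows at crop (300,170), behind and above the bat end at (300,190), and the bat is still on the black side. I'll check where the fingertip really is.

Run:
```python
from workcell import *
import numpy as np
from h import world
print({k:np.round(v,4) for k,v in get_state().items()})
for n in('side','top'):
    C=calibration(n);p,d=read_camera(n);f=dict(d=d,K=C['mtx'],T=C['world_from_camera'])
    def proj(X):
        c=np.linalg.inv(f['T'])@np.r_[X,1];K=f['K'];return (K[0,0]*c[0]/-c[2]+K[0,2],K[1,1]*-c[1]/-c[2]+K[1,2])
    print(n,'tcp proj',proj(get_state()['tcp_pos']))
    if n=='side':
        for u,v in((300,184),(305,183),(296,180),(306,176),(300,196),(303,205),(305,216)): print(u,v,world(f,u,v).round(4))
        for u,v in((304,212),(290,207),(322,226)): print('z.05',world(f,u,v,.05).round(4))
```

```text
{'clock': np.float64(3.45), 'joint_pos': array([-0.1331,  0.2541, -0.3346,  0.9823, -0.    ,  2.3809]), 'qvel': array([ 0.0058, -0.004 , -0.0063,  0.001 ,  0.0016,  0.0024]), 'tau': array([-1.75600e-01, -4.18364e+01,  2.72635e+01, -5.99000e-02,
       -1.47000e-02, -1.02000e-02]), 'tcp_pos': array([0.5079, 0.0127, 0.077 ]), 'orientation': array([-0.000e+00,  9.512e-01,  3.087e-01, -1.000e-04]), 'wrist_force': array([ 0.723 , -0.9026, -0.2829]), 'ft_torque': array([ 0.0193,  0.0172, -0.0341]), 'grip_force': np.float64(0.0), 'finger_gap': np.float64(0.0)}
side tcp proj (np.float64(300.1046024858632), np.float64(202.27655373414132))
300 184 [0.5029 0.002  0.1247]
305 183 [ 0.5105 -0.0014  0.1279]
296 180 [0.4972 0.0075 0.1299]
306 176 [0.5124 0.001  0.1403]
300 196 [0.5064 0.0107 0.0925]
303 205 [0.5108 0.0047 0.0767]
305 216 [ 0.5123 -0.006   0.0602]
z.05 [0.5172 0.0174 0.05  ]
z.05 [0.4961 0.0369 0.05  ]
z.05 [ 0.5377 -0.0269  0.05  ]
top tcp proj (np.float64(285.6916676452311), np.float64(184.80321668193758))
```

Run:
```python
from workcell import *
import numpy as np
from h import world
C=calibration('wrist');p,d=read_camera('wrist');s=get_state()
f=dict(d=d,K=C['mtx'],T=C['world_from_camera'])
print(s['tcp_pos'],f['T'].round(3),f['K'].round(1))
c=np.linalg.inv(f['T'])@np.r_[s['tcp_pos'],1];K=f['K'];print('tcp proj',K[0,0]*c[0]/-c[2]+K[0,2],K[1,1]*-c[1]/-c[2]+K[1,2])
for v in range(236,300,6): print(v,[ (world(f,u,v).round(3).tolist(),p[v,u].tolist()) for u in(264,284)])
C=calibration('side');p,d=read_camera('side');f=dict(d=d,K=C['mtx'],T=C['world_from_camera'])
for v in range(150,200,4): print(v,[ (world(f,u,v).round(3).tolist(),p[v,u].tolist()) for u in(298,304)])
```

```text
[0.50763678 0.01299239 0.07702445] [[ 0.587  0.78   0.215  0.562]
 [-0.809  0.566  0.156  0.052]
 [-0.    -0.266  0.964  0.256]
 [ 0.     0.     0.     1.   ]] [[296.3   0.  274. ]
 [  0.  296.3 209.6]
 [  0.    0.    1. ]]
tcp proj 273.1259972828081 235.92909652741932
236 [([0.51, 0.021, 0.096], [129, 124, 118]), ([0.514, 0.009, 0.086], [114, 108, 104])]
242 [([0.508, 0.02, 0.099], [138, 131, 124]), ([0.501, -0.002, 0.051], [61, 81, 112])]
248 [([0.514, 0.023, 0.122], [117, 116, 111]), ([0.52, 0.015, 0.124], [114, 113, 109])]
254 [([0.514, 0.023, 0.13], [118, 117, 111]), ([0.519, 0.015, 0.13], [113, 112, 106])]
260 [([0.514, 0.022, 0.136], [115, 113, 109]), ([0.52, 0.015, 0.137], [117, 115, 108])]
266 [([0.514, 0.022, 0.142], [115, 116, 111]), ([0.52, 0.016, 0.144], [113, 111, 107])]
272 [([0.515, 0.022, 0.148], [113, 113, 108]), ([0.519, 0.015, 0.147], [116, 114, 109])]
278 [([0.514, 0.022, 0.151], [99, 100, 96]), ([0.52, 0.016, 0.154], [85, 83, 81])]
284 [([0.515, 0.022, 0.159], [29, 31, 28]), ([0.519, 0.016, 0.158], [33, 36, 37])]
290 [([0.515, 0.022, 0.163], [34, 33, 33]), ([0.5
[... 494 characters left out ...]
0.506, -0.004, 0.164], [27, 28, 30])]
170 [([0.499, 0.006, 0.151], [65, 65, 65]), ([0.508, 0.0, 0.153], [24, 24, 25])]
174 [([0.5, 0.005, 0.143], [84, 84, 83]), ([0.508, -0.001, 0.146], [26, 26, 30])]
178 [([0.5, 0.005, 0.135], [91, 91, 89]), ([0.509, 0.0, 0.137], [26, 25, 29])]
182 [([0.5, 0.004, 0.128], [95, 94, 91]), ([0.509, -0.002, 0.131], [26, 29, 28])]
186 [([0.5, 0.005, 0.119], [92, 90, 88]), ([0.558, 0.16, 0.001], [137, 135, 125])]
190 [([0.504, 0.018, 0.1], [153, 148, 141]), ([0.554, 0.145, 0.002], [182, 177, 166])]
194 [([0.504, 0.015, 0.094], [100, 94, 92]), ([0.515, 0.017, 0.091], [122, 118, 111])]
198 [([0.503, 0.01, 0.089], [95, 91, 91]), ([0.514, 0.011, 0.087], [90, 86, 83])]
```

Both cameras put the real fingertips at z≈0.118, about 41 mm above the reported TCP of 0.077. The xy position is right, so the fingers passed just over the bat. I'll trust the images: back off, go 38 mm lower and check.

>>> drive_tool(
  deltas=[
    [[255,0,-0.025,0,0,0,0],[255,0,-0.052,0,0,0,0],[255,0,-0.052,0,0,0,0],[255,0,-0.052,0.015,0,0,0],[255,0,-0.052,0.03,0,0,0],[255,0,-0.052,0.038,0,0,0],[255,0,-0.052,0.038,0,0,0]],
  ],
)

```text
clock: 4.53
tcp_pos: [0.4764, 0.0546, 0.0378]
orientation: [-0.0, 0.951, 0.308, -0.001]
wrist_force: [0.0, 0.8, 0.7]
finger_gap: -0.0001
grip_force: 0.0
```

Run:
```python
from workcell import *
import cv2,numpy as np
from h import world
s=get_state();print(s['tcp_pos'],s['wrist_force'])
C=calibration('side');p,d=read_camera('side');f=dict(d=d,K=C['mtx'],T=C['world_from_camera'])
cv2.imwrite('pics/s3.png',cv2.resize(p[130:290,200:400,::-1],None,fx=3,fy=3))
P=np.array([world(f,u,v) for v in range(120,230) for u in range(240,350)])
q=P[(np.hypot(P[:,0]-s['tcp_pos'][0],P[:,1]-s['tcp_pos'][1])<.02)&(P[:,2]>.06)];print('lowest',q[np.argsort(q[:,2])][:5].round(3))
```

```text
[0.47642795 0.05463565 0.03780498] [0.04666766 0.80455336 0.70868301]
lowest [[0.476 0.049 0.076]
 [0.485 0.054 0.076]
 [0.478 0.049 0.076]
 [0.474 0.047 0.078]
 [0.473 0.044 0.078]]
```

View pics/s3.png

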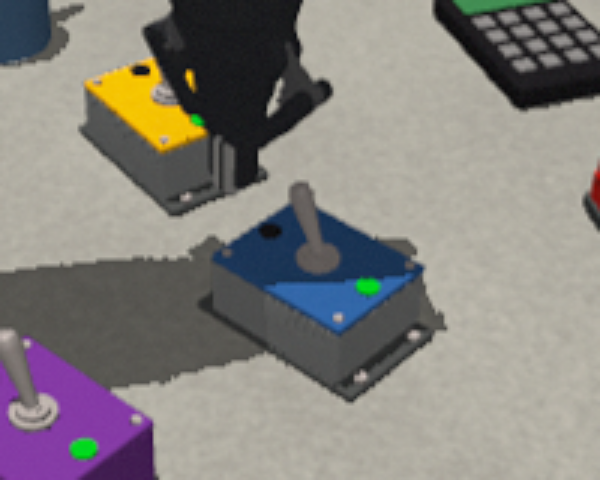

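The tip is now really at z≈0.077, level with the upper bat, on the black side (crop (230,190)), and in line with the bat. Pushing along tool +y.

>>> drive_tool(
  deltas=[
    [[255,0,0.012,0,0,0,0],[255,0,0.02,0,0,0,0],[255,0,0.026,0,0,0,0],[255,0,0.032,0,0,0,0],[255,0,0.038,0,0,0,0],[255,0,0.044,0,0,0,0],[255,0,0.05,0,0,0,0],[255,0,0.054,0,0,0,0],[255,0,0.054,0,0,0,0]],
  ],
)

```text
clock: 5.7
tcp_pos: [0.5094, 0.0108, 0.039]
orientation: [0.0, 0.951, 0.309, 0.0]
wrist_force: [-0.5, -0.8, 0.0]
finger_gap: 0.0004
grip_force: 0.0
```

Run:
```python
from workcell import *
import cv2
print(get_state()['wrist_force'])
p,d=read_camera('side');cv2.imwrite('pics/s4.png',cv2.resize(p[130:290,200:400,::-1],None,fx=3,fy=3))
```

```text
[-0.46787113 -0.77213291  0.01860089]
```

View pics/s4.png

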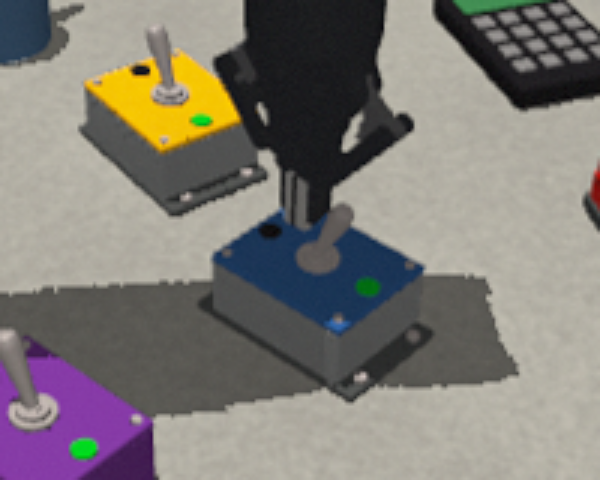

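The bat now leans to the green side (end at crop (345,215)). Backing off and lifting clear.

>>> drive_tool(
  deltas=[
    [[255,0,-0.02,0,0,0,0],[255,0,-0.045,0,0,0,0],[255,0,-0.045,-0.04,0,0,0],[255,0,-0.045,-0.08,0,0,0],[255,0,-0.045,-0.12,0,0,0],[255,0,-0.045,-0.12,0,0,0],[255,0,-0.045,-0.12,0,0,0]],
  ],
)

```text
clock: 6.62
tcp_pos: [0.4816, 0.0484, 0.1585]
orientation: [-0.0, 0.951, 0.309, -0.0]
wrist_force: [1.4, 0.3, -0.2]
finger_gap: 0.0004
grip_force: 0.0
```

Run:
```python
from workcell import *
import cv2
p,d=read_camera('side');cv2.imwrite('pics/s5.png',p[:,:,::-1])
```

```text
(no output)
```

View pics/s5.png

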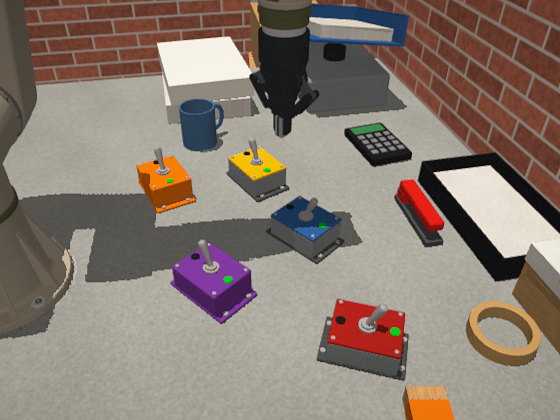

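The blue bat (312,203) rests on the green side, yellow (254,147) and red (378,314) are unchanged, and the gripper is clear.

```bash
python3 -c "from workcell import *;print(hand_in())"
```

```text
the job is handed in; nothing more can be done
None
```

The blue box's toggle now rests on the green-dot side, the red and yellow toggles look unmoved in the last picture, and I handed the job in at about 6.7 s with the gripper clear; the real fingertips sat about 41 mm above the reported TCP, so my first push passed over the bat and the second flipped it.

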